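# Shake mixing slugs out over the drying tray

### The job

Pick the blue shaker up by its yellow handle and shake its six clean steel mixing slugs out, from low over the black drying tray, evenly along the tray: every one of the four bays must get at least one. Do not touch the slugs with the fingers or let them drop from high, leave the other things on the bench alone, and then lay the empty shaker back on the middle of its orange pad, along the pad.

Things in the scene. Friction and masses are not known exactly. Their poses are not given: they have to be found in the camera images.
- shaker: blue plastic chute 175 mm long (x), 34 mm wide, open on top and at its front (-x) end, closed at +x; channel 26 mm wide, floor 4 mm thick, walls up to 28 mm, two narrow bridges up to 34 mm, yellow upright handle plate above them. Origin: middle of the underside, z up. About 180 g empty
- shaker_grip (a point): middle of the shaker's handle plate, 58 mm above the underside. The plate is 70 mm long (along x), 14 mm thick (along y) and runs from 34 to 78 mm above the underside; nothing stands beside it. Same axes as the shaker
- shaker_mouth (a point): middle of the lip at the shaker's open end, on the channel floor: 87.5 mm in -x of the shaker's middle, 4 mm above the underside; same axes. Friction of slugs on the floor is about 0.4, a fifth more or less from start to start: all slide at once when the mouth is tipped down 18 to 26 degrees, and creep to the mouth at lesser slopes when shaken to and fro along x
- pad: the shaker's resting pad: an orange sheet 220 mm (x) by 110 mm (y), 4 mm thick, fixed; origin at its middle on the bench, x along its length; the shaker starts on its middle, along its length
- tray: drying tray, black floor with grey walls, fixed: 130 mm (x) by 290 mm (y), floor 6 mm thick, outer walls and the three dividers 22 mm tall and 5 mm thick. Origin under its middle; four bays in a row along its y, each 120 mm (x) by 66 mm (y) inside, 71 mm apart. The tray and the pad may change sides from start to start.
- bay0 (a point): middle of the floor of the tray's bay at the -y end, 6 mm above the bench; same axes as the tray
- bay1 (a point): middle of the floor of the tray's bay next to the -y end, 6 mm above the bench; same axes as the tray
- bay2 (a point): middle of the floor of the tray's bay next to the +y end, 6 mm above the bench; same axes as the tray
- bay3 (a point): middle of the floor of the tray's bay at the +y end, 6 mm above the bench; same axes as the tray
- slug0: centre of a polished round steel mixing slug, 22 mm across, 13 mm thick, about 38 g (slugs 0 to 5 start flat in single file in the shaker's channel, 0 at the closed end, 5 nearest the mouth, about 30 mm of bare channel in front of it)
- slug1: centre of a polished round steel mixing slug, 22 mm across, 13 mm thick, about 38 g
- slug2: centre of a polished round steel mixing slug, 22 mm across, 13 mm thick, about 38 g
- slug3: centre of a polished round steel mixing slug, 22 mm across, 13 mm thick, about 38 g
- slug4: centre of a polished round steel mixing slug, 22 mm across, 13 mm thick, about 38 g
- slug5: centre of a polished round steel mixing slug, 22 mm across, 13 mm thick, about 38 g
- bottle: bystander: white plastic bottle, 56 mm across and 160 mm tall, standing; origin under its middle
- tin: bystander: paint tin with a yellow label, 80 mm across and 85 mm tall, standing; origin under its middle
- cup: bystander: grey plastic mixing cup, 72 mm across and 90 mm tall, standing; origin under its middle
- brush: bystander: paint brush lying flat, in the gap between pad and tray; its x axis runs along it
- wrench: bystander: steel wrench lying flat; its x axis runs along it
- opener: bystander: screwdriver used to pry tins open, lying flat; its x axis runs along it
Things that resemble listed ones, but are neither listed nor needed, are in the scene too. Of the things shaped like the pad, the orange one is meant.

How it is judged:
By the outcome, as a careful person would: the job done as asked, in the order asked, and still so for the second after the job is handed in, with the robot touching nothing.
It also fails if it takes over 72 s, if anything falls off the work surface, if the arm or the gripper's body presses on something with over 40 N, if the wrist force passes 120 N, or if a joint passes its speed limit or range.

### The arm

A 6-joint arm with a two-finger parallel gripper is mounted at the origin on the work surface. World frame = base frame: x ahead of the robot, y to its left, z up, the work surface at z = 0. Lengths are in m, angles in rad, forces in N, time in s.
With the tool pointing down it reaches from about 0.325 to 0.85 m from the base axis. Payload 4.4 kg.
Tool frame: the origin (TCP) lies at the very end of the fingers, on their centre line; the grasp point (between the pads) lies 19 mm behind it; z points along the fingers, y is the line along which they close (so a half turn about z gives the same grasp; the last joint's range is limited). The gripper opens to 94 mm and grips with 3 to 60 N. Pads are 16 mm wide; open, the fingers measure 119 mm over their backs; the gripper's body (75 mm by 177 mm) begins 78 mm behind the grasp point.
Start: joints at [0.962, 0.207, 1.542, -0, 1.393, -0.15], TCP at [0.255, 0.516, 0.205] pointing down, gripper open.
Joint ranges: [-2.73, 2.73], [-0.86, 2.22], [0.23, 2.46], [-1.11, 4.25], [0.08, 2.63], [-2.82, 2.82]. Speed limits (rad/s): [2.79, 2.79, 3.14, 3.14, 3.14, 3.14].

### API

Orientations are given as a 3x3 rotation matrix whose columns are the frame's x, y, z axes.
In Python, from rig import r, eyes gives the robot as it stands.
- The arm moves only by the tool apply_moves, never from a script. Its argument "series" is a list that holds one entry, the list of rows, each a list of 7 numbers: the turn, a rotation vector about the tool's x, y, z in degrees, then the shift along the tool's x, y, z in m, then the closure in counts, from 0 (fully open) to 255 (shut). In form: [[[wx, wy, wz, x, y, z, jaw], ...]]. A call has 1 to 12 rows; each row is the pose to reach, as a shift and turn from the pose commanded when the call began, along the tool's axes at that moment; what a row does not reach only later rows make up. A row lasts 1/12 s, in which the tool goes at most 41.7 mm and 7.16 degrees, less where a joint would pass 70% of its speed; a pose out of reach is approached as far as the arm can. A call with a gripper value outside its range is refused whole. The fingers move at their own pace and stop on an object; the grip force is fixed at half the most. Time passes only in rows, so rows that repeat a pose let the fingers close. It gives the time, the measured TCP pose, the force, the opening and the grip force at its end, in the units of the state.
- r.read_state(): the state, without advancing time (a new reading comes with each control period).
- eyes.camera(name): name is "scene" or "top"; returns a dict with "color" (420x560x3 uint8, red, green, blue), "fx", "fy", "cx", "cy" (pixels), "rvec" (rotation vector, rad) and "tvec" (3), from world to camera coordinates, as OpenCV has them. Camera axes: x right, y down, z forward; pixel columns grow to the right and rows downward; lengths in m; the calibration is good to about 2 mm. A picture is of the moment at which its call begins. There is no depth.
- r.sign_off(): hands the job in; it is judged then, once.
Trained networks look in a picture, given as the dict that the camera call returned (one of the last four; its "shot" number tells which), for a name from the list of things; names that differ only in an ending like _2 or _b are one class to them, and where a whole thing is asked for, a point or a joint stands for the part that bears it (a point fixed in the world has none). Each returns a list of dicts, best first, with "p" (0 to 1); they miss things now and then, are a little off and sometimes report something else, mostly with a low value. They report only what shows in the picture. A call takes as long as a camera call. They do not tell look-alikes from the thing itself.
- eyes.search_frame(picture, label): "location" ([column, row] in pixels, amid what is visible of it).
- eyes.landmark_of(picture, label): "location" ([column, row] in pixels: a listed point, or the origin of a listed thing).
The state is a dict: "t": time; "q": joint angles; "joint_velocities": joint speeds; "tau": joint torques, N m; "position": TCP position; "tcp_rot": TCP orientation; "wrist_force": force on the tool from outside, world axes, zero at the start; "ft_torque": the same for the moment, N m; "grip_width": finger opening in m; "grip_force": force on a finger pad.
Only numpy, scipy, OpenCV 4.12 (cv2) and the standard library are available. Lean on these libraries where they do the work, as an engineer would, in place of code of your own. Each camera call takes 0.05 s, during which the arm holds its last target. There are 200 camera calls.

## Working session

There is one attempt and no reset: what is moved stays moved. The work goes in short steps, Python scripts to look and compute and a tool call to move; the robot and the scene stay as the last step left them, time stands still between calls to the robot, and variables do not carry over. Pictures are saved under pics/ and viewed, at most 10 in all, crops included, and the job is handed in when it is done.

Besides the shell and the picture viewer there is one more tool, called in YAML: its name, and indented under it one key for each argument. apply_moves: Moves the arm, as the interface text tells. Its arguments: {"type":"object","properties":{"series":{"type":"array"}},"required":["series"]}

```bash
mkdir -p pics; ls
cat > h.py <<'E'
import numpy as np,cv2
from rig import r,eyes
def proj(c,P):
    K=np.array([[c['fx'],0,c['cx']],[0,c['fy'],c['cy']],[0,0,1.]])
    return cv2.projectPoints(np.array(P,float).reshape(-1,1,3),np.array(c['rvec'],float),np.array(c['tvec'],float),K,None)[0].reshape(-1,2)
def ray(c,px,z):
    R=cv2.Rodrigues(np.array(c['rvec'],float))[0];t=np.array(c['tvec'],float).ravel()
    o=-R.T@t;d=R.T@np.array([(px[0]-c['cx'])/c['fx'],(px[1]-c['cy'])/c['fy'],1])
    return o+d*(z-o[2])/d[2]
def save(c,n): cv2.imwrite('pics/'+n,c['color'][:,:,::-1])
E
python3 - <<'E'
from h import *
s=r.read_state(); print(s)
ims=[]
for n in ('scene','top'):
    c=eyes.camera(n); ims.append(c['color'])
    save(c,n+'0.png'); R=cv2.Rodrigues(np.array(c['rvec'],float))[0]; print(n,'campos',-R.T@np.array(c['tvec']).ravel(),c['fx'])
    for l,z in (('shaker',.004),('shaker_grip',.062),('shaker_mouth',.008),('pad',0),('tray',0),('bay0',.006),('bay1',.006),('bay2',.006),('bay3',.006),('slug0',.0145),('slug5',.0145),('bottle',0),('tin',0),('cup',0),('brush',0.005)):
        print(l,[(np.round(d['location']),round(d['p'],2),np.round(ray(c,d['location'],z)[:2],3)) for d in eyes.landmark_of(c,l)[:3]])
E
```

```text
pics
{'t': 0.0, 'q': array([ 9.61468003e-01,  2.07384795e-01,  1.54291565e+00, -4.35689854e-06,
        1.39346775e+00, -1.50488353e-01]), 'joint_velocities': array([ 0.00015745, -0.0003956 , -0.00041117,  0.00053374,  0.00031937,
       -0.00070275]), 'tau': array([-1.94250519e-03, -3.70882237e+01, -2.81415761e+01,  6.96833851e-02,
        3.62109742e-02, -1.73309900e-04]), 'position': array([0.25422625, 0.5148763 , 0.20432895]), 'tcp_rot': array([[-8.96567030e-01,  4.42906332e-01, -1.24158048e-03],
       [ 4.42907956e-01,  8.96565308e-01, -1.78646700e-03],
       [ 3.21920439e-04, -2.15159329e-03, -9.99997634e-01]]), 'wrist_force': array([ 0.24855495, -0.73357354, -0.8339261 ]), 'ft_torque': array([ 0.00583425, -0.00195448, -0.02995193]), 'grip_force': 0.0, 'grip_width': 0.09354004600519908}
scene campos [0.98534028 0.56093688 0.60089775] 387.3218952197619
shaker [(array([351., 289.]), 0.83, array([0.511, 0.24 ]))]
shaker_grip [(array([350., 267.]), 0.94, array([0.512, 0.23 ]))]
shaker_mouth [(array([367., 260.]), 0.94, array([0.42 , 0.207]))]
pad [(array([469., 261.]), 0.79, arra
[... 2748 characters left out ...]
, 228.]), 0.58, array([0.47 , 0.219])), (array([192., 196.]), 0.52, array([0.564, 0.252])), (array([190., 190.]), 0.37, array([0.579, 0.255]))]
slug5 [(array([205., 228.]), 0.58, array([0.47 , 0.219])), (array([192., 196.]), 0.52, array([0.564, 0.252])), (array([190., 190.]), 0.37, array([0.579, 0.255]))]
bottle [(array([286., 116.]), 0.77, array([ 0.788, -0.025])), (array([206., 231.]), 0.58, array([0.464, 0.217])), (array([198., 208.]), 0.2, array([0.531, 0.239]))]
tin [(array([203., 124.]), 0.94, array([0.779, 0.214]))]
cup [(array([249., 123.]), 0.84, array([0.772, 0.083])), (array([370., 211.]), 0.57, array([ 0.493, -0.241]))]
brush [(array([285., 221.]), 0.85, array([ 0.478, -0.003]))]
```

Run:
```python
import cv2
a=cv2.imread('pics/top0.png');b=cv2.imread('pics/scene0.png')
cv2.imwrite('pics/topc.png',cv2.resize(a[80:350,110:450],(755,600),interpolation=cv2.INTER_CUBIC))
cv2.imwrite('pics/scenec.png',cv2.resize(b[120:400,150:520],(793,600),interpolation=cv2.INTER_CUBIC))
```

```text
(no output)
```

View pics/topc.png

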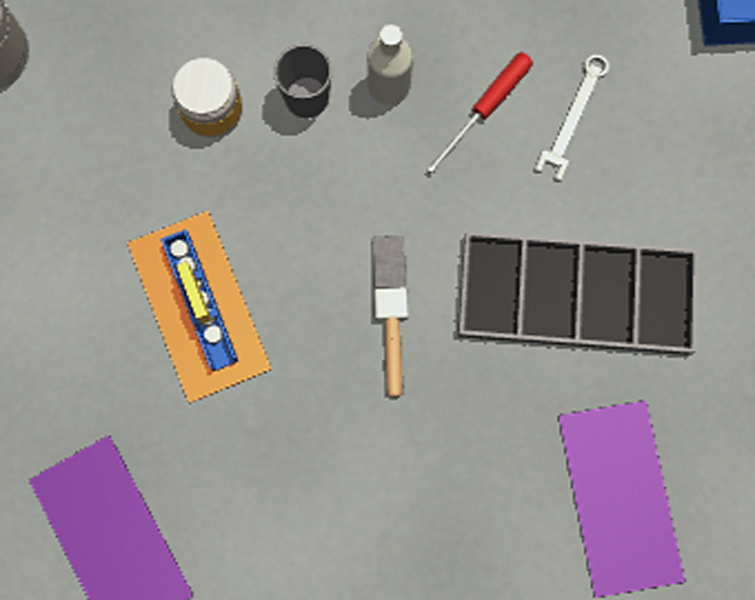

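View pics/scenec.png

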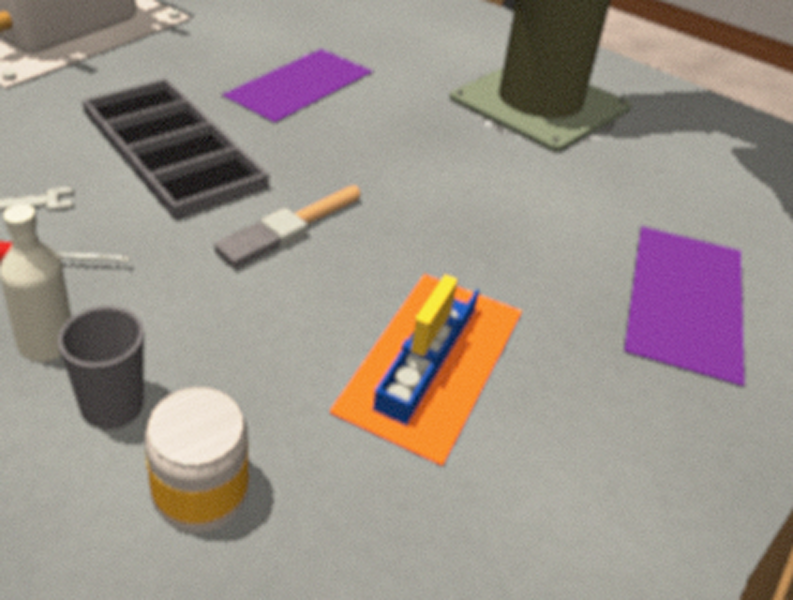

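The top view shows the shaker lying on the only orange pad at full-picture pixel (198,219), with its mouth toward the robot. The tray is at (369,211). The two purple sheets at (154,321) and (389,301) and the blue thing at the upper right are look-alikes. The brush is at (285,221). Next I fit exact poses.

```bash
cat >> h.py <<'E'
from scipy.spatial.transform import Rotation as Ro
def rel(pos,R,p0=None,R0=None):
    s=r.read_state()
    p0=s['position'] if p0 is None else p0; R0=s['tcp_rot'] if R0 is None else R0
    return np.round(Ro.from_matrix(R0.T@R).as_rotvec(degrees=True),1),np.round(R0.T@(np.array(pos)-p0),4)
def toolR(psi,tip=0): # psi: shaker yaw deg; tip: mouth down deg. tool x to the mouth
    return Ro.from_euler('z',psi,degrees=True).as_matrix()@np.diag([-1,1,-1.])@Ro.from_euler('y',-tip,degrees=True).as_matrix()
def tcp_for_mouth(m,psi,tip=0): # lip -> tcp; tcp is 35 mm above lip, 87.5 behind
    return np.array(m)-toolR(psi,tip)@np.array([.0875,0,.035])
def plane(c,m,z):
    ys,xs=np.nonzero(m); return np.array([ray(c,(x,y),z)[:2] for x,y in zip(xs,ys)],np.float32)
def rect(c,m,z):
    n,l,st,_=cv2.connectedComponentsWithStats(m.astype(np.uint8)); i=1+np.argmax(st[1:,4]); 
    cn=max(cv2.findContours((l==i).astype(np.uint8),cv2.RETR_EXTERNAL,cv2.CHAIN_APPROX_NONE)[0],key=cv2.contourArea).reshape(-1,2)
    return cv2.minAreaRect(np.array([ray(c,p,z)[:2] for p in cn],np.float32)),st[i]
E
python3 - <<'E'
from h import *
for n in ('top','scene'):
    c=eyes.camera(n);hsv=cv2.cvtColor(c['color'],cv2.COLOR_RGB2HSV).astype(int);H,S,V=hsv[...,0],hsv[...,1],hsv[...,2]
    m=((H>6)&(H<20)&(S>130)&(V>120))|((H>20)&(H<35)&(S>150)&(V>120))|((H>105)&(H<125)&(S>150))
    w=np.zeros(m.shape,bool)
    if n=='top': w[160:275,155:245]=1
    else: w[240:345,295:400]=1
    print(n,'pad',rect(c,m&w,.004))
    b=(H>105)&(H<125)&(S>120)&w; y=(H>22)&(H<35)&(S>120)&w
    if n=='top': print('blue rim',rect(c,b|y,.028)[0])
    print('yellow',rect(c,y,.082 if n=='top' else .07))
    print('V bg',V[215,330] )
    t=np.zeros(m.shape,bool)
    if n=='top': t[175:250,300:435]=1
    else: t[150:225,180:280]=1
    print('tray',rect(c,(V<115)&t,.022),rect(c,(V<80)&t,.006)[0])
E
```

```text
top pad (((0.5045905709266663, 0.2350822240114212), (0.21928930282592773, 0.10911533236503601), 19.03249740600586), array([ 168,  175,   64,   86, 2542], dtype=int32))
blue rim ((0.507071316242218, 0.23138459026813507), (0.1783827245235443, 0.03388760983943939), 18.560260772705078)
yellow (((0.5082751512527466, 0.2309168130159378), (0.06889095157384872, 0.014697287231683731), 18.157236099243164), array([190, 198,  14,  25, 144], dtype=int32))
V bg 71
tray (((0.47339218854904175, -0.3444608449935913), (0.06540707498788834, 0.12061528116464615), 82.218505859375), array([ 397,  192,   25,   45, 1023], dtype=int32)) ((0.476065993309021, -0.3498280346393585), (0.06357363611459732, 0.12061794847249985), 81.83012390136719)
scene pad (((0.5008316040039062, 0.2345087081193924), (0.2302933931350708, 0.11001240462064743), 18.91914939880371), array([ 304,  248,   89,   89, 3155], dtype=int32))
yellow (((0.4974665641784668, 0.22482995688915253), (0.07182524353265762, 0.013417254202067852), 18.749635696411133), array([344, 248,  19,  23, 166], dtype=int32))
V bg 169
tray (((0.4976211488246918, -0.22347451746463776), (0.31356456875801086, 0.13598224520683289), 81.78274536132812), array([ 189,  158,   87,   65, 2902], dtype=int32)) ((0.49040669202804565, -0.15191662311553955), (0.060897525399923325, 0.11714082211256027), 81.91293334960938)
```

Pad: (0.5045, 0.235), yaw 19°. Shaker grip is near (0.507, 0.232). Tray: centre (0.489, -0.239), yaw -8°.

Run:
```python
from h import *
print(rel([.507,.232,.15],toolR(18.8)), rel([.507,.232,.043],toolR(18.8)))
```

```text
(array([  0. ,   0. , -45.1]), array([-0.3518, -0.1425,  0.0555])) (array([  0. ,   0. , -45.1]), array([-0.3518, -0.1425,  0.1625]))
```

apply_moves:
  series:
    - [[0,0,-45,-0.352,-0.1425,0.055,0],[0,0,-45,-0.352,-0.1425,0.055,0],[0,0,-45,-0.352,-0.1425,0.055,0],[0,0,-45,-0.352,-0.1425,0.055,0],[0,0,-45,-0.352,-0.1425,0.055,0],[0,0,-45,-0.352,-0.1425,0.055,0],[0,0,-45,-0.352,-0.1425,0.055,0],[0,0,-45,-0.352,-0.1425,0.055,0],[0,0,-45,-0.352,-0.1425,0.055,0],[0,0,-45,-0.352,-0.1425,0.055,0],[0,0,-45,-0.352,-0.1425,0.055,0]]

```text
t: 2.62
position: [0.5104, 0.2273, 0.1497]
tcp_rot: [[-0.949, -0.315, 0.001], [-0.315, 0.949, -0.002], [-0.0, -0.002, -1.0]]
wrist_force: [0.1, -0.8, 0.1]
grip_width: 0.0939
grip_force: 0.0
```

Run:
```python
from h import *
print(rel([.507,.232,.043],toolR(18.8)))
c=eyes.camera('scene'); cv2.imwrite('pics/g1.png',cv2.resize(c['color'][100:380,230:480,::-1],(536,600)))
print(proj(c,[[.507,.232,.082]]))
s=r.read_state(); print(s['position'],s['t'],eyes.landmark_of(c,'shaker_grip')[:1])
```

```text
(array([-0.1,  0. , -0.4]), array([0.0017, 0.0058, 0.1067]))
[[354.01616807 258.40643095]]
[0.50856347 0.22953852 0.14989735] 2.6667 [{'location': [352.5, 267.3], 'p': 0.68}]
```

View pics/g1.png

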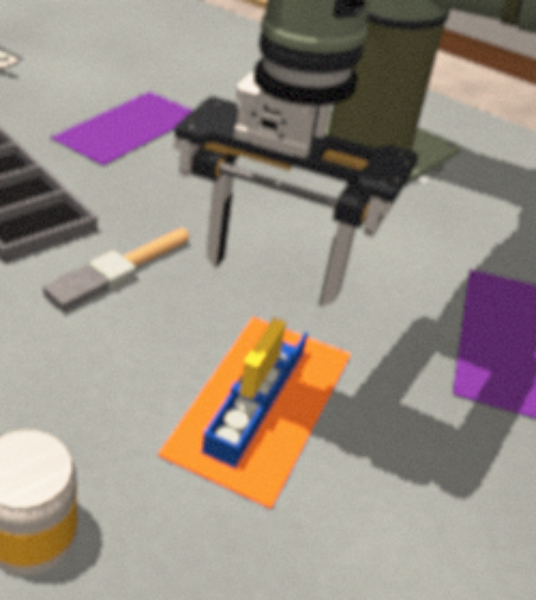

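The fingers straddle the handle (crop pixel about (265,355)). Descend, close, then lift slightly.

apply_moves:
  series:
    - [[0,0,0,0,0.001,0.04,0],[0,0,0,0,0.001,0.075,0],[0,0,0,0,0.001,0.1,0],[0,0,0,0,0.001,0.107,0],[0,0,0,0,0.001,0.107,0],[0,0,0,0,0.001,0.107,255],[0,0,0,0,0.001,0.107,255],[0,0,0,0,0.001,0.107,255],[0,0,0,0,0.001,0.107,255],[0,0,0,0,0.001,0.107,255],[0,0,0,0,0.001,0.107,255],[0,0,0,0,0.001,0.107,255]]

```text
t: 3.72
position: [0.5071, 0.2328, 0.0439]
tcp_rot: [[-0.947, -0.321, 0.001], [-0.321, 0.947, 0.0], [-0.001, -0.0, -1.0]]
wrist_force: [-0.4, 0.1, 0.5]
grip_width: 0.051
grip_force: 0.0
```

Run:
```python
from h import *
s=r.read_state(); print(s['position'],s['t'],s['grip_width'],s['grip_force'],Ro.from_matrix(toolR(0).T@s['tcp_rot']).as_rotvec(degrees=True))
```

```text
[0.50711986 0.23282823 0.04388005] 3.7167 0.05096256787110641 0.0 [-6.51110505e-03 -4.24269013e-02 -1.87013543e+01]
```

apply_moves:
  series:
    - [[0,0,0,0,0,0,255],[0,0,0,0,0,0,255],[0,0,0,0,0,0,255],[0,0,0,0,0,0,255],[0,0,0,0,0,0,255],[0,0,0,0,0,0,255],[0,0,0,0,0,0,255],[0,0,0,0,0,0,255],[0,0,0,0,0,-0.003,255],[0,1,0,0,0,-0.01,255],[0,2,0,0,0,-0.02,255],[0,3,0,0,0,-0.03,255]]

```text
t: 4.72
position: [0.5053, 0.2326, 0.0727]
tcp_rot: [[-0.946, -0.321, -0.053], [-0.32, 0.947, -0.018], [0.056, 0.001, -0.998]]
wrist_force: [0.0, 0.5, -3.4]
grip_width: 0.0137
grip_force: 30.0
```

Run:
```python
from h import *
s=r.read_state(); print(s['position'],s['t'],s['grip_width'],s['grip_force'],s['wrist_force'])
c=eyes.camera('scene'); cv2.imwrite('pics/g2.png',cv2.resize(c['color'][100:380,230:480,::-1],(536,600)))
print('mid',rel([.55,-.06,.13],toolR(0,-5)))
for m,n in (((.474,-.344),0),((.504,-.133),3)):
  m=np.array(m)+[.01,0]
  print(n,'high',rel(tcp_for_mouth([*m,.075],-8,-5),toolR(-8,-5)),'level low',tcp_for_mouth([*m,.036],-8))
```

```text
[0.50532122 0.2326027  0.07270348] 4.7167 0.013669680298189244 29.99798208475113 [ 0.02964683  0.46140849 -3.37846744]
mid (array([-1.3,  2. , 18.7]), array([ 0.057 , -0.2913, -0.052 ]))
0 high (array([-1.8,  2. , 26.6]), array([ 0.1285, -0.5797, -0.0205])) level low [ 0.57064846 -0.35617765  0.071     ]
3 high (array([-1.8,  2. , 26.6]), array([ 0.0325, -0.3895, -0.0254])) level low [ 0.60064846 -0.14517765  0.071     ]
```

View pics/g2.png

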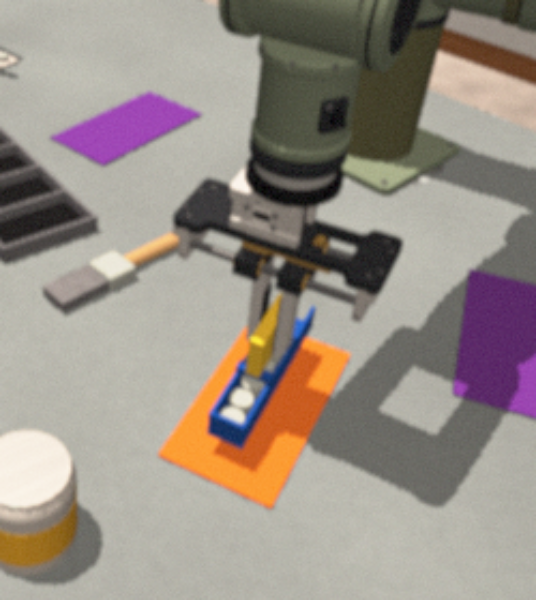

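It holds with 30 N, the shaker hangs true and the slugs sit at the closed end. Carry it smoothly to above bay 3.

apply_moves:
  series:
    - [[0,0.2,0.5,0.001,-0.008,-0.01,255],[0,0.3,1.5,0.002,-0.024,-0.022,255],[0,0.4,3,0.004,-0.048,-0.035,255],[0,0.5,5,0.007,-0.08,-0.046,255],[0,0.7,8,0.01,-0.115,-0.055,255],[-0.5,0.9,10.5,0.013,-0.15,-0.06,255],[-1,1.1,13,0.016,-0.185,-0.06,255],[-1.2,1.3,15.5,0.019,-0.22,-0.06,255],[-1.4,1.5,18,0.022,-0.255,-0.06,255],[-1.6,1.7,20,0.025,-0.29,-0.06,255],[-1.7,1.9,22,0.027,-0.32,-0.06,255],[-1.8,2,23.5,0.029,-0.345,-0.06,255]]

```text
t: 5.77
position: [0.5925, -0.1052, 0.1343]
tcp_rot: [[-0.992, 0.088, -0.089], [0.088, 0.996, 0.01], [0.089, 0.002, -0.996]]
wrist_force: [0.1, 0.7, -3.9]
grip_width: 0.0136
grip_force: 30.0
```

Run:
```python
from h import *
s=r.read_state(); print(s['position'],s['t'],s['grip_width'])
m=[.514,-.133]
for h,t in ((.075,-5),(.055,-5),(.036,5),(.036,12)): print(h,t,rel(tcp_for_mouth([*m,h],-8,t),toolR(-8,t)))
```

```text
[ 0.59248063 -0.10522462  0.13431125] 5.7667 0.01358581564156834
0.075 -5 (array([-0.1, -0.1,  2.9]), array([-0.0172, -0.0393,  0.0306]))
0.055 -5 (array([-0.1, -0.1,  2.9]), array([-0.019 , -0.0393,  0.0505]))
0.036 5 (array([  0.1, -10.1,   2.9]), array([-0.0132, -0.039 ,  0.0548]))
0.036 12 (array([  0.3, -17.1,   2.9]), array([-0.0066, -0.0387,  0.0454]))
```

apply_moves:
  series:
    - [[0,0,1,-0.005,-0.018,0,255],[0,0,2,-0.01,-0.03,0.005,255],[0,0,2.5,-0.014,-0.037,0.015,255],[0,0,2.9,-0.017,-0.039,0.03,255],[0,-1,2.9,-0.017,-0.039,0.042,255],[0,-4,2.9,-0.015,-0.039,0.05,255],[0,-8,2.9,-0.014,-0.039,0.053,255],[0,-12,2.9,-0.011,-0.039,0.052,255],[0,-15,2.9,-0.009,-0.039,0.049,255],[0.3,-17,2.9,-0.007,-0.039,0.046,255],[0.3,-17,2.9,-0.007,-0.039,0.046,255]]

```text
t: 6.68
position: [0.5891, -0.139, 0.0864]
tcp_rot: [[-0.97, 0.134, 0.201], [0.132, 0.991, -0.025], [-0.202, 0.002, -0.979]]
wrist_force: [-0.3, 0.9, -3.8]
grip_width: 0.0138
grip_force: 30.0
```

Run:
```python
from h import *
s=r.read_state(); R=s['tcp_rot']; p=s['position']
print(p,s['t'],'lip',p+R@[.0875,0,.035],'tip',np.degrees(np.arcsin(-R[2,0])))
a=eyes.camera('top');b=eyes.camera('scene')
A=a['color'][140:290,250:450,::-1];B=b['color'][110:300,150:350,::-1]
cv2.imwrite('pics/t1.png',np.hstack([cv2.resize(A,(400,300)),cv2.resize(B,(400,380))[:300]]))
for c,n in((a,'top'),(b,'scene')): print(n,[(np.round(d['location']),round(d['p'],2)) for d in eyes.landmark_of(c,'slug0')[:7]],proj(c,[p+R@[.0875,0,.035]]))
```

```text
[ 0.58911825 -0.13900186  0.08638824] 6.6833 lip [ 0.51123241 -0.12834599  0.03441231] tip 11.670344848681129
top [(array([334., 187.]), 0.42)] [[330.31627245 204.19651088]]
scene [(array([216., 204.]), 0.19)] [[244.89469558 198.92381457]]
```

View pics/t1.png

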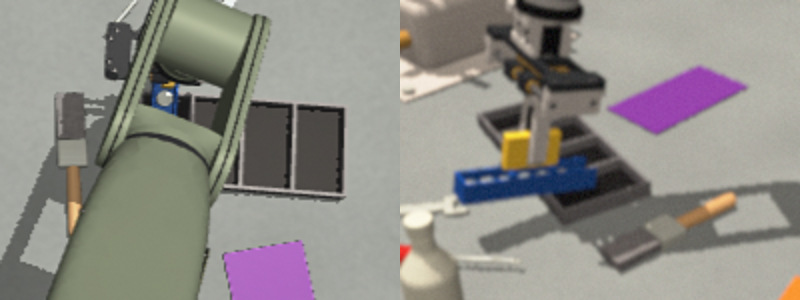

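The top view shows the front slug in the chute at (334,187), with the arm hiding the mouth. The scene view shows the slugs as white dots through the chute's side slots around (216,204). The tray is empty. Start with a small shake along the chute.

apply_moves:
  series:
    - [[0,0,0,0.003,0,0,255],[0,0,0,-0.003,0,0,255],[0,0,0,0.003,0,0,255],[0,0,0,-0.003,0,0,255],[0,0,0,0.003,0,0,255],[0,0,0,-0.003,0,0,255],[0,0,0,0,0,0,255]]

```text
t: 7.47
position: [0.594, -0.1417, 0.089]
tcp_rot: [[-0.969, 0.135, 0.207], [0.132, 0.991, -0.028], [-0.209, -0.0, -0.978]]
wrist_force: [1.0, 0.5, -3.8]
grip_width: 0.0143
grip_force: 30.0
```

```bash
cat >> h.py <<'E'
def look(name=None):
    F=[]
    b=eyes.camera('scene')
    for _ in range(2): F.append(r.read_state()['wrist_force']); c=eyes.camera('scene')
    s=r.read_state(); R=s['tcp_rot'];p=s['position']; F.append(s['wrist_force'])
    print('t',s['t'],'Fz',np.round(np.array(F)[:,2],2),'lip',np.round(p+R@[.0875,0,.035],3),'tip',np.degrees(np.arcsin(-R[2,0])))
    # rectified side view: channel side plane (tool y=+17mm, along chute, height)
    W=lambda x,h,y: p+R@np.array([.0875-x,y,.035-h])   # x from lip back, h above floor
    src=proj(c,[W(0,.03,.017),W(.175,.03,.017),W(.175,-.004,.017),W(0,-.004,.017)]).astype(np.float32)
    M=cv2.getPerspectiveTransform(src,np.float32([[50,40],[750,40],[750,176],[50,176]]))
    side=cv2.warpPerspective(c['color'],M,(800,220),flags=cv2.INTER_CUBIC)
    t=eyes.camera('top')
    if name:
        q=src.mean(0).astype(int); x0,y0=max(q[0]-70,0),max(q[1]-60,0)
        B=c['color'][y0:y0+120,x0:x0+160]; A=t['color'][150:270,290:450]
        out=np.vstack([side,np.hstack([cv2.resize(B,(400,300)),cv2.resize(A,(400,300))])]); cv2.imwrite('pics/'+name,out[:,:,::-1])
    return side,c,t
E
python3 -c "
from h import *
look('k1.png')"
```

```text
t 7.6167 Fz [-3.35 -3.82 -3.95] lip [ 0.515 -0.131  0.036] tip 11.923639922419987
```

View pics/k1.png

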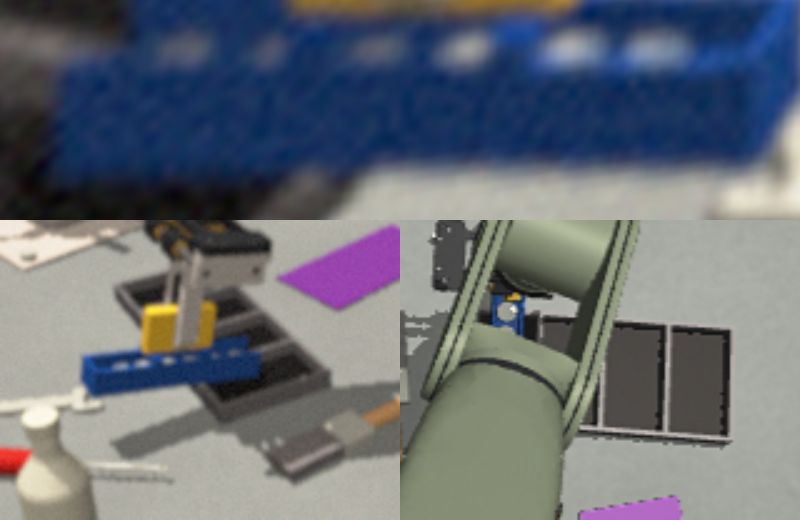

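Six slugs show in the rectified side view (mirrored: lip at column 50, slug columns 185 to 660, about 4 px/mm), and all are still inside. The shaker hangs true at 12°. I continue with the same shake and track the columns numerically.

apply_moves:
  series:
    - [[0,0,0,0.003,0,0,255],[0,0,0,-0.003,0,0,255],[0,0,0,0.003,0,0,255],[0,0,0,-0.003,0,0,255],[0,0,0,0.003,0,0,255],[0,0,0,-0.003,0,0,255],[0,0,0,0.003,0,0,255],[0,0,0,-0.003,0,0,255],[0,0,0,0,0,0,255]]

```text
t: 8.42
position: [0.5941, -0.1417, 0.0891]
tcp_rot: [[-0.969, 0.135, 0.207], [0.132, 0.991, -0.028], [-0.209, -0.0, -0.978]]
wrist_force: [-0.4, -0.7, -2.4]
grip_width: 0.014
grip_force: 30.0
```

```bash
cat >> h.py <<'E'
def cols(side):
    g=side[36:62].astype(int); w=g.min(2).clip(0); sat=g.max(2)-g.min(2)
    v=(g[...,0]).max(0)  # red channel: blue wall low, slug high
    v=np.convolve(v,np.ones(9)/9,'same')
    from scipy.signal import find_peaks
    pk,_=find_peaks(v[40:720],prominence=12,distance=40); return [(int(k+40),int(v[k+40])) for k in pk]
E
python3 -c "
from h import *
s=cv2.imread('pics/k1.png')[:220,:,::-1]; print(cols(s))
side,c,t=look('k2.png'); print(cols(side))"
```

```text
[(193, 90), (271, 78), (379, 93), (468, 157), (569, 167), (650, 136)]
t 8.5667 Fz [-3.71 -3.92 -2.61] lip [ 0.515 -0.131  0.036] tip 11.930401598060268
[(160, 70), (255, 68), (355, 67), (458, 158), (557, 112)]
```

apply_moves:
  series:
    - [[0,0,0,0.004,0,0,255],[0,0,0,-0.004,0,0,255],[0,0,0,0.004,0,0,255],[0,0,0,-0.004,0,0,255],[0,0,0,0.004,0,0,255],[0,0,0,-0.004,0,0,255],[0,0,0,0.004,0,0,255],[0,0,0,-0.004,0,0,255],[0,0,0,0,0,0,255]]

```text
t: 9.37
position: [0.5946, -0.1418, 0.0894]
tcp_rot: [[-0.969, 0.135, 0.208], [0.132, 0.991, -0.029], [-0.21, -0.0, -0.978]]
wrist_force: [0.5, -1.2, -1.3]
grip_width: 0.0135
grip_force: 30.0
```

```bash
cat >> h.py <<'E'
def prof(side):
    g=side[36:64].astype(int); d=(g[...,0]-g[...,2]+60).max(0); print(' '.join(str(int(x)) for x in d[40:720].reshape(-1,20).mean(1)))
E
python3 -c "
from h import *
for n in ('k1','k2'): s=cv2.imread(f'pics/{n}.png')[:220,:,::-1]; prof(s)
side,c,t=look('k3.png'); print(cols(side)); prof(side)"
```

```text
71 65 61 62 26 6 31 40 18 -8 7 28 1 -10 -6 13 39 34 4 0 37 59 23 -9 -16 24 54 33 6 15 36 25 7 -13
68 66 63 59 27 19 17 -7 -11 9 24 15 -6 -10 6 22 15 -11 -7 25 55 50 1 -12 -19 12 9 -11 -15 -15 -17 -14 -10 -12
t 9.5167 Fz [-2.61 -2.04 -3.32] lip [ 0.515 -0.131  0.036] tip 11.92322576317964
[(262, 67), (359, 57), (556, 42)]
79 63 60 59 30 15 5 -8 -11 1 18 16 -6 -8 -6 11 12 -2 -13 -11 -15 -14 -9 -11 -33 -26 -20 -15 -12 -11 -15 -17 -14 -15
```

View pics/k3.png

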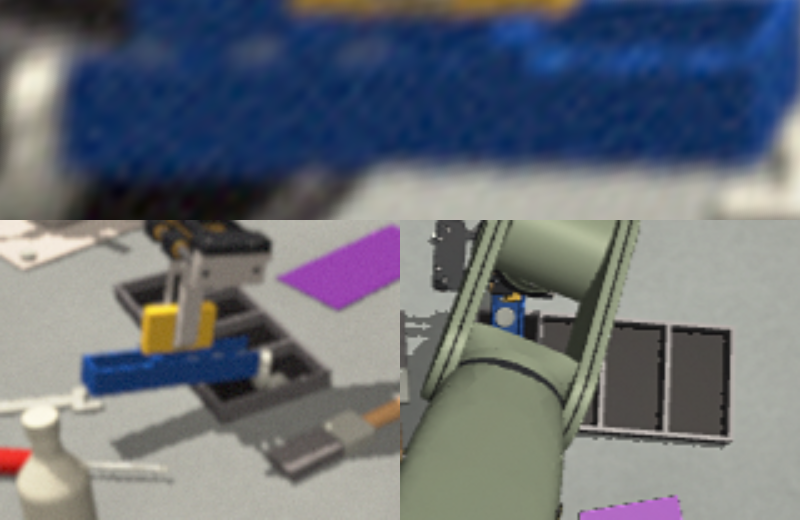

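The picture shows white slugs at the lip (rectified column 30, scene crop (265,365)) and two or three left in the chute (columns 165, 262 and 359). That went faster than I expected, so I stop, level the chute about its lip and count.

```bash
python3 -c "
from h import *
s=r.read_state();p=s['position'];R=s['tcp_rot'];l=p+R@[.0875,0,.035]
for t,dz in ((8,.003),(3,.008),(-2,.014),(-6,.02)): print(rel(tcp_for_mouth(l+[0,0,dz],-8,t),toolR(-8,t)))"
```

```text
(array([0.1, 3.9, 0.2]), array([-0.0028, -0.0003,  0.0032]))
(array([0.1, 8.9, 0.2]), array([-0.006 , -0.0003,  0.0062]))
(array([ 0. , 13.9,  0.2]), array([-0.0087, -0.0004,  0.0084]))
(array([ 0. , 17.9,  0.2]), array([-0.0107, -0.0004,  0.0091]))
```

apply_moves:
  series:
    - [[0,2,0,-0.001,0,0.002,255],[0,4,0,-0.003,0,0.003,255],[0,6.5,0,-0.0045,0,0.005,255],[0,9,0,-0.006,0,0.006,255],[0,11.5,0,-0.0075,0,0.0075,255],[0,14,0,-0.0087,0,0.0084,255],[0,18,0,-0.0107,0,0.009,255],[0,18,0,-0.0107,0,0.009,255],[0,18,0,-0.0107,0,0.009,255]]

```text
t: 10.32
position: [0.6058, -0.143, 0.0812]
tcp_rot: [[-0.986, 0.135, -0.103], [0.134, 0.991, 0.014], [0.104, 0.0, -0.995]]
wrist_force: [-0.3, 0.4, -1.6]
grip_width: 0.014
grip_force: 30.0
```

```bash
python3 -c "
from h import *
side,c,t=look('k4.png'); prof(side)
F=[]
for i in range(8): eyes.camera('top');F.append(r.read_state()['wrist_force'][2])
print(np.mean(F),np.std(F))
im=cv2.imread('pics/k4.png'); B=cv2.resize(c['color'][150:235,180:290,::-1],(776,600),interpolation=cv2.INTER_CUBIC); cv2.imwrite('pics/k4b.png',B)"
```

```text
t 10.4667 Fz [-3.16 -2.17 -2.57] lip [ 0.514 -0.13   0.056] tip -6.046654510502492
61 41 53 64 63 29 -14 31 66 66 57 2 -14 -6 30 43 8 -13 -16 -15 -16 -13 -13 -17 -32 -22 -18 -26 -20 -14 -18 -19 -17 -24
-2.5655277786861754 0.4517457047919353
```

View pics/k4b.png

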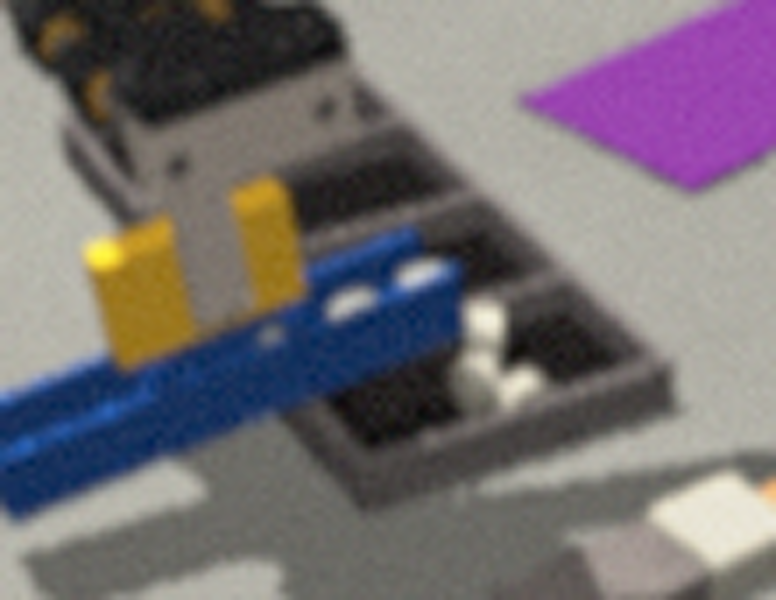

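Three slugs lie in bay 3, at (484,320), (475,375) and (520,385). Three remain in the chute, at (420,272), (350,300) and (270,332), close to the mouth. So bays 2, 1 and 0 get one each. I move to bay 2 and use very small shakes.

```bash
python3 -c "
from h import *
for h,t in ((.056,-6),(.036,5),(.036,11)): print(rel(tcp_for_mouth([.504,-.202,h],-8,t),toolR(-8,t)))"
```

```text
(array([-0. , -0. ,  0.2]), array([ 0.0012, -0.0726,  0.0004]))
(array([  0. , -11. ,   0.2]), array([ 0.0074, -0.0725,  0.0042]))
(array([  0. , -17. ,   0.2]), array([ 0.0132, -0.0725, -0.0038]))
```

apply_moves:
  series:
    - [[0,0,0,0,-0.006,0,255],[0,0,0,0,-0.018,0,255],[0,0,0,0,-0.034,0,255],[0,0,0,0.001,-0.05,0,255],[0,0,0,0.001,-0.064,0,255],[0,0,0,0.001,-0.0715,0,255],[0,-2,0,0.002,-0.0725,0.003,255],[0,-5,0,0.004,-0.0725,0.005,255],[0,-8,0,0.006,-0.0725,0.005,255],[0,-11,0,0.0074,-0.0725,0.004,255],[0,-14,0,0.01,-0.0725,0.001,255],[0,-16,0,0.0122,-0.0725,-0.002,255]]

```text
t: 11.92
position: [0.5819, -0.2135, 0.0847]
tcp_rot: [[-0.976, 0.136, 0.171], [0.134, 0.991, -0.023], [-0.173, 0.001, -0.985]]
wrist_force: [-0.4, 0.2, -2.3]
grip_width: 0.0143
grip_force: 30.0
```

```bash
python3 -c "
from h import *
side,c,t=look('k5.png'); prof(side);print(cols(side))"
```

```text
t 12.0667 Fz [-3.84 -3.58 -1.94] lip [ 0.503 -0.203  0.036] tip 9.88054170745935
64 57 57 45 15 -5 -11 -12 1 12 3 -7 -9 -8 4 8 -2 -8 -9 -13 -13 -7 -9 -21 -33 -19 -12 -12 -15 -11 -10 -12 -14 -15
[(111, 68), (219, 51), (354, 53), (538, 35), (605, 41)]
```

apply_moves:
  series:
    - [[0,0,0,0.003,0,0,255],[0,0,0,-0.003,0,0,255],[0,0,0,0,0,0,255]]

```text
t: 12.37
position: [0.5853, -0.2138, 0.0856]
tcp_rot: [[-0.976, 0.135, 0.173], [0.133, 0.991, -0.024], [-0.175, -0.0, -0.985]]
wrist_force: [1.0, -0.2, -1.6]
grip_width: 0.0144
grip_force: 30.0
```

```bash
python3 -c "
from h import *
side,c,t=look('k6.png'); prof(side);print(cols(side))"
```

```text
t 12.5167 Fz [-2.01 -2.37 -1.79] lip [ 0.504 -0.202  0.035] tip 9.908806498484816
66 55 55 52 9 -7 -10 -7 5 7 -7 -17 -7 -11 -12 -3 -11 -15 -9 -11 -7 -14 -14 -12 -20 -24 -18 -16 -13 -13 -17 -21 -15 -11
[(224, 53), (347, 45), (444, 34), (563, 41)]
```

```bash
cat >> h.py <<'E'
def bays(*cs):
    ax=np.array([.990,-.139]);ay=np.array([.139,.990])
    for c in cs:
        h=cv2.cvtColor(c['color'],cv2.COLOR_RGB2HSV); br=((h[...,2]>125)&(h[...,1]<80)).astype(np.uint8); o=[]
        for k in range(4):
            b=np.array([.489,-.239])+ay*.071*(k-1.5)
            q=proj(c,[[*(b+ax*sx*.055+ay*sy*.03),.012] for sx,sy in((-1,-1),(1,-1),(1,1),(-1,1))])
            m=np.zeros(br.shape,np.uint8);cv2.fillPoly(m,[q.astype(int)],1); o.append(int((m&br).sum()))
        print('bright px in bays 0..3',o)
E
python3 -c "
from h import *
c=eyes.camera('scene');bays(c,eyes.camera('top'))"
```

```text
bright px in bays 0..3 [48, 0, 41, 45]
bright px in bays 0..3 [95, 581, 750, 195]
```

apply_moves:
  series:
    - [[0,0,0,0.003,0,0,255],[0,0,0,-0.003,0,0,255],[0,0,0,0.003,0,0,255],[0,0,0,-0.003,0,0,255],[0,0,0,0,0,0,255]]

```text
t: 13.08
position: [0.5846, -0.2136, 0.0857]
tcp_rot: [[-0.976, 0.135, 0.173], [0.133, 0.991, -0.024], [-0.175, -0.0, -0.985]]
wrist_force: [-0.2, -0.4, -2.0]
grip_width: 0.0135
grip_force: 30.0
```

```bash
python3 -c "
from h import *
side,c,t=look('k7.png'); prof(side);print(cols(side));bays(c,t)"
```

```text
t 13.2333 Fz [-2.09 -1.19 -2.38] lip [ 0.504 -0.202  0.035] tip 9.925532874318193
66 58 55 48 8 -7 -1 -1 -7 -11 -12 -7 -6 -16 -15 -9 -12 -12 -9 -12 -7 -13 -18 -12 -18 -21 -16 -11 -10 -14 -13 -17 -13 -14
[(185, 41), (271, 39), (571, 36), (660, 39)]
bright px in bays 0..3 [48, 0, 41, 45]
bright px in bays 0..3 [98, 582, 747, 197]
```

```bash
python3 -c "
from h import *
c=eyes.camera('scene'); s=r.read_state();p=s['position'];R=s['tcp_rot']
print('lip px',proj(c,[p+R@[.0875,0,.035],p+R@[.0875,.017,.01],p+R@[.0875,.017,.039]]).round())
print([(np.round(d['location']),round(d['p'],2)) for d in eyes.search_frame(c,'slug0')[:8]])
h=cv2.cvtColor(c['color'],cv2.COLOR_RGB2HSV); br=((h[...,2]>125)&(h[...,1]<80)).astype(np.uint8)
br[:150]=0;br[225:]=0;br[:,:180]=0;br[:,275:]=0
n,l,st,ce=cv2.connectedComponentsWithStats(br)
for i in range(1,n):
  if 8<st[i,4]<500: print(st[i],ce[i].round())
print(br[168:200,200:262].shape)
for row in h[170:204:2,212:262:2,2]: print(' '.join('%3d'%v for v in row))
"
```

```text
lip px [[231. 186.]
 [235. 180.]
 [234. 190.]]
[(array([238., 199.]), 0.54), (array([244., 205.]), 0.49)]
[180 150  19  32 370] [187. 163.]
[202 150   5   6  21] [205. 152.]
[201 157   4  23  61] [202. 167.]
[234 187   8   6  41] [238. 189.]
[180 194  33  23 393] [193. 202.]
[246 194   5  11  38] [248. 199.]
[251 203   5   4  11] [253. 204.]
[180 211  56  14 486] [208. 219.]
[253 219  22   6  67] [266. 223.]
(32, 62)
153 147  85  68  91  89 107  91  84  78  70  72  66  71 117 154 169 174 168 170 172 172 171 169 169
150 147 107  95  91  76  69  70  66  68  58  52  46  60  78 115 156 175 176 170 176 173 173 171 173
150 139  76  71  69  68  66  60  69  40  39  32  36  36  56  70 112 154 172 175 174 176 175 171 174
151 142  69  94  91  83  81  81 119  58  35  32  29  33  40  59  85 122 159 167 177 176 174 177 173
149 128  94  94 100  97  90  96  90  44  35  39  47  63  82  95 108  97 103 143 174 179 173 175 170
 97 100  96  92  92  97  91  93  85  63  75  80  98 113  94  82  74  74  67  93 143 170 174 178 175
 99  96 103 101  98  99 100 104  92  90  99  90  78  71  70  65  62  62  52  72
[... 320 characters left out ...]

 91  93  91  87  88  91  89  76  80  79  66 139 227 230 212 106  33  35  54  51  59  68  74  74  79
 87  80  75  70  49  55  44  37  34  27  10  77 139 146 128  64  59  76 105  87  73  74  69  78  63
 79  65  25  23  33  26  20  29  21  20   4  55  99 108  97  73  77 116 138 132  73  71  58  52  45
 71  81  56  28  22  25  21  24  26  38  56  60  78  82  75  70  69 126 151 145  63  43  31  23  23
 75  65  80  52  18  26  37  60  71  75  71  72  72  70  68  65  60 101 133 125  34  25  17  14  25
130  53  71  78  62  67  78  79  70  69  72  68  61  60  51  38  61 110 135 106  26  24  24  26  30
128  69  59  69  86  80  64  71  71  66  59  52  39  31  19  33  97 135 145 116  74  94  59  22  18
```

```bash
python3 -c "
from h import *
c=eyes.camera('scene'); g=ray(c,(238,188),.018); d=g[:2]-[.489,-.239]; print(g, 'tray xy',d@[.99,-.139],d@[.139,.99])
for h,t in ((.05,-6),(.036,5),(.036,10)): print(rel(tcp_for_mouth([.494,-.273,h],-8,t),toolR(-8,t)))
s=r.read_state();l=s['position']+s['tcp_rot']@[.0875,0,.035]
print('level',rel(tcp_for_mouth(l+[0,0,.018],-8,-6),toolR(-8,-6)))
"
```

```text
[ 0.48058727 -0.20407932  0.018     ] tray xy -0.013182579332590268 0.03340210525479639
(array([ 0. , 15.9,  0.2]), array([-0.0086, -0.0718,  0.011 ]))
(array([0.1, 4.9, 0.2]), array([-0.0026, -0.0718,  0.007 ]))
(array([ 0.1, -0.1,  0.2]), array([ 0.0001, -0.0717, -0.0007]))
level (array([ 0. , 15.9,  0.2]), array([-0.0094, -0.0004,  0.0076]))
```

One slug lies in bay 2 (tray y +33 mm) and two remain in the chute. On to bay 1.

apply_moves:
  series:
    - [[0,4,0,-0.003,0,0.004,255],[0,9,0,-0.006,-0.001,0.007,255],[0,13,0,-0.008,-0.006,0.009,255],[0,16,0,-0.009,-0.018,0.009,255],[0,16,0,-0.009,-0.034,0.01,255],[0,16,0,-0.0086,-0.05,0.011,255],[0,16,0,-0.0086,-0.064,0.011,255],[0,16,0,-0.0086,-0.071,0.011,255],[0,13,0,-0.007,-0.0718,0.011,255],[0,9,0,-0.005,-0.0718,0.009,255],[0,5,0,-0.0026,-0.0718,0.006,255],[0,1,0,-0.0005,-0.0718,0.001,255]]

```text
t: 14.43
position: [0.573, -0.2847, 0.0841]
tcp_rot: [[-0.978, 0.136, 0.157], [0.135, 0.991, -0.021], [-0.158, 0.0, -0.987]]
wrist_force: [0.4, -0.0, -1.7]
grip_width: 0.0139
grip_force: 30.0
```

```bash
cat >> h.py <<'E'
def blobs(c,k):
    # bright blobs on bay k and next to the lip, scene camera
    h=cv2.cvtColor(c['color'],cv2.COLOR_RGB2HSV); br=((h[...,2]>125)&(h[...,1]<80)).astype(np.uint8)
    n,l,st,ce=cv2.connectedComponentsWithStats(br)
    for i in range(1,n):
        if 5<st[i,4]<200:
            g=ray(c,ce[i],.016)[:2]-[.489,-.239]; x,y=g@[.99,-.139],g@[.139,.99]
            if abs(x)<.07 and abs(y)<.15: print('blob',ce[i].round(),st[i,4],'tray xy mm',round(x*1e3),round(y*1e3))
E
python3 -c "
from h import *
side,c,t=look('k8.png'); prof(side);print(cols(side));blobs(c,1)"
```

```text
t 14.5833 Fz [-2.31 -2.97 -1.82] lip [ 0.492 -0.273  0.036] tip 8.824330205632958
60 53 50 17 2 1 -10 -5 -9 -7 -11 -4 -6 -12 -8 0 0 -2 -6 -2 1 -7 -21 -25 -20 -7 -9 -13 -15 -15 -13 -14 -15 -9
[(143, 47), (257, 42), (526, 39), (590, 39)]
blob [238. 190.] 17 tray xy mm -11 38
blob [250. 202.] 96 tray xy mm -10 108
blob [226. 210.] 8 tray xy mm 59 109
```

apply_moves:
  series:
    - [[0,-1,0,0.003,0,0,255],[0,-1,0,-0.003,0,0,255],[0,-1,0,0.003,0,0,255],[0,-1,0,-0.003,0,0,255],[0,-1,0,0.003,0,0,255],[0,-1,0,-0.003,0,0,255],[0,-1,0,0,0,0,255]]

```text
t: 15.22
position: [0.5757, -0.2847, 0.0846]
tcp_rot: [[-0.976, 0.135, 0.173], [0.133, 0.991, -0.024], [-0.174, -0.0, -0.985]]
wrist_force: [-1.0, -0.8, -1.8]
grip_width: 0.0138
grip_force: 30.0
```

```bash
python3 -c "
from h import *
side,c,t=look('k9.png'); prof(side);print(cols(side));blobs(c,1)"
```

```text
t 15.3667 Fz [-2.57 -1.15 -1.32] lip [ 0.495 -0.273  0.034] tip 9.924831025070338
67 60 58 31 -7 -4 -9 -7 -13 -8 -10 -10 -11 -14 -11 -7 -5 -8 -2 -8 -3 -11 -18 -16 -36 -27 -15 -12 -15 -20 -14 -9 -12 -19
[(402, 33), (515, 41), (627, 40)]
blob [223. 178.] 18 tray xy mm -3 -39
blob [238. 190.] 17 tray xy mm -11 38
blob [250. 202.] 97 tray xy mm -10 106
blob [226. 210.] 8 tray xy mm 59 109
```

A slug shows in bay 1 (tray y -39 mm). Level the chute and go on to bay 0.

```bash
python3 -c "
from h import *
for h,t in ((.05,-6),(.036,5),(.036,10)): print(rel(tcp_for_mouth([.486,-.343,h],-8,t),toolR(-8,t)))
"
```

```text
(array([ 0. , 15.9,  0.2]), array([-0.0096, -0.0705,  0.0101]))
(array([0.1, 4.9, 0.2]), array([-0.0036, -0.0704,  0.0062]))
(array([ 0.1, -0.1,  0.2]), array([-0.0009, -0.0704, -0.0016]))
```

apply_moves:
  series:
    - [[0,4,0,-0.003,0,0.004,255],[0,9,0,-0.006,-0.001,0.007,255],[0,13,0,-0.008,-0.006,0.009,255],[0,16,0,-0.009,-0.018,0.009,255],[0,16,0,-0.0096,-0.034,0.01,255],[0,16,0,-0.0096,-0.05,0.01,255],[0,16,0,-0.0096,-0.063,0.01,255],[0,16,0,-0.0096,-0.07,0.01,255],[0,16,0,-0.0096,-0.0705,0.01,255],[0,16,0,-0.0096,-0.0705,0.01,255]]

```text
t: 16.25
position: [0.575, -0.3563, 0.076]
tcp_rot: [[-0.985, 0.137, -0.104], [0.136, 0.991, 0.015], [0.105, 0.001, -0.994]]
wrist_force: [-0.2, 0.4, -1.9]
grip_width: 0.0136
grip_force: 30.0
```

```bash
python3 -c "
from h import *
side,c,t=look('k10.png'); prof(side);print(cols(side));blobs(c,1)
cv2.imwrite('pics/k10b.png',np.vstack([cv2.resize(c['color'][145:230,165:285,::-1],(540,382),interpolation=cv2.INTER_CUBIC),cv2.resize(side[...,::-1],(540,148))]))
print('down',rel(tcp_for_mouth([.486,-.343,.036],-8,10),toolR(-8,10)))"
```

```text
t 16.4 Fz [-2.19 -1.91 -1.64] lip [ 0.486 -0.343  0.05 ] tip -6.059804799746183
69 64 55 1 -12 8 12 -12 -10 -9 -12 -13 -14 -10 -11 -6 -13 -12 -11 -11 -11 -10 -11 -12 -14 -15 -21 -17 -15 -14 -18 -15 -19 -17
[(163, 106)]
blob [223. 178.] 15 tray xy mm -1 -38
blob [238. 189.] 40 tray xy mm -11 36
blob [250. 202.] 99 tray xy mm -10 106
blob [223. 206.] 21 tray xy mm 58 87
down (array([  0.1, -16.1,   0.3]), array([ 0.0115, -0.0006, -0.0085]))
```

View pics/k10b.png

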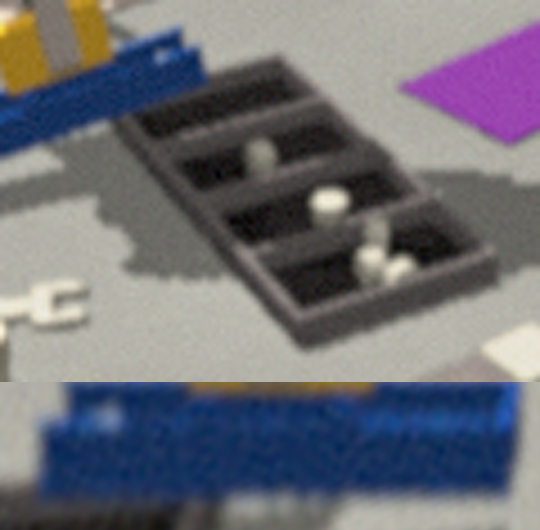

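Bay 3 holds three slugs at (375,250), bay 2 one at (330,205) and bay 1 one at (262,155). One slug is left near the mouth, at rectified (110,415). Tip it into bay 0 with a gentle shake.

apply_moves:
  series:
    - [[0,-3,0,0.001,0,0.001,255],[0,-7,0,0.004,-0.001,0.001,255],[0,-11,0,0.007,-0.001,-0.002,255],[0,-14,0,0.01,-0.001,-0.006,255],[0,-17,0,0.012,-0.001,-0.009,255],[0,-17,0,0.015,-0.001,-0.008,255],[0,-17,0,0.009,-0.001,-0.01,255],[0,-17,0,0.015,-0.001,-0.008,255],[0,-17,0,0.009,-0.001,-0.01,255],[0,-17,0,0.015,-0.001,-0.008,255],[0,-17,0,0.009,-0.001,-0.01,255],[0,-17,0,0.012,-0.001,-0.009,255]]

```text
t: 17.45
position: [0.5664, -0.3556, 0.0865]
tcp_rot: [[-0.973, 0.134, 0.19], [0.132, 0.991, -0.026], [-0.191, -0.0, -0.982]]
wrist_force: [0.5, 0.1, -0.9]
grip_width: 0.0137
grip_force: 30.0
```

```bash
python3 -c "
from h import *
side,c,t=look('k11.png'); prof(side);print(cols(side));blobs(c,1)"
```

```text
t 17.6 Fz [-1.73 -1.67 -0.44] lip [ 0.486 -0.344  0.035] tip 10.916478309829557
71 68 68 60 14 -14 -8 -10 -12 -14 -9 -8 -7 -9 -7 -1 5 3 0 -2 -5 -2 -11 -21 -25 -8 -18 -15 -15 -8 -12 -14 -15 -11
[(377, 41)]
blob [213. 167.] 17 tray xy mm -5 -113
blob [223. 178.] 12 tray xy mm 0 -38
blob [238. 190.] 35 tray xy mm -10 39
blob [249. 200.] 114 tray xy mm -12 101
blob [223. 205.] 21 tray xy mm 58 85
```

The last slug lies in bay 0 (tray y -113 mm) and the chute is empty. Level it, lift and carry it back.

```bash
python3 -c "
from h import *
print(rel([.569,-.355,.13],toolR(-8,0)))
p0=np.array([.569,-.355,.13])
print(rel([.506,.2335,.13],toolR(18.9),p0,toolR(-8,0)))"
```

```text
(array([ 0.1, 10.9,  0.2]), array([-0.0124,  0.0007, -0.0425]))
(array([  0. ,   0. , -26.9]), array([0.1443, 0.574 , 0.    ]))
```

apply_moves:
  series:
    - [[0,5,0,-0.005,0,-0.012,255],[0,11,0,-0.01,0,-0.03,255],[0,11,0,-0.0124,0,-0.0425,255],[0,11,0,-0.0124,0,-0.0425,255]]

```text
t: 17.98
position: [0.5725, -0.3576, 0.134]
tcp_rot: [[-0.991, 0.133, 0.007], [0.133, 0.991, -0.005], [-0.007, -0.004, -1.0]]
wrist_force: [0.6, -0.3, -1.5]
grip_width: 0.014
grip_force: 30.0
```

apply_moves:
  series:
    - [[0,0,-1,0.004,0.015,0,255],[0,0,-2.5,0.011,0.045,0,255],[0,0,-4,0.02,0.08,0,255],[0,0,-5.5,0.029,0.115,0,255],[0,0,-7,0.038,0.15,0,255],[0,0,-9,0.047,0.185,0,255],[0,0,-10.5,0.055,0.22,0,255],[0,0,-12,0.064,0.255,0,255],[0,0,-13.5,0.073,0.29,0,255],[0,0,-15,0.082,0.325,0,255],[0,0,-17,0.091,0.36,0,255],[0,0,-18.5,0.1,0.395,0,255]]

```text
t: 18.98
position: [0.5213, 0.0505, 0.1298]
tcp_rot: [[-0.982, -0.187, 0.0], [-0.187, 0.982, 0.002], [-0.0, 0.002, -1.0]]
wrist_force: [0.8, 0.1, -1.0]
grip_width: 0.0138
grip_force: 30.0
```

```bash
python3 -c "
from h import *
print(rel([.506,.2335,.13],toolR(18.9)))"
```

```text
(array([ 0.1,  0. , -8.1]), array([-1.920e-02,  1.827e-01,  1.000e-04]))
```

apply_moves:
  series:
    - [[0,0,-2,-0.003,0.035,0,255],[0,0,-4,-0.007,0.07,0,255],[0,0,-5.5,-0.011,0.105,0,255],[0,0,-7,-0.014,0.135,0,255],[0,0,-7.8,-0.017,0.16,0,255],[0,0,-8.1,-0.0185,0.176,0,255],[0,0,-8.1,-0.0192,0.1825,0,255],[0,0,-8.1,-0.0192,0.1825,0,255],[0,0,-8.1,-0.0192,0.1825,0.02,255],[0,0,-8.1,-0.0192,0.1825,0.045,255],[0,0,-8.1,-0.0192,0.1825,0.06,255],[0,0,-8.1,-0.0192,0.1825,0.06,255]]

```text
t: 19.98
position: [0.5043, 0.2292, 0.0664]
tcp_rot: [[-0.947, -0.321, -0.009], [-0.321, 0.947, -0.002], [0.009, 0.001, -1.0]]
wrist_force: [-2.0, 0.0, -2.2]
grip_width: 0.0138
grip_force: 30.0
```

```bash
python3 -c "
from h import *
eyes.camera('scene');c=eyes.camera('scene')
print(rel([.506,.2335,.0445],toolR(18.9)),r.read_state()['position'])
blobs(c,0)
s=r.read_state()
hsv=cv2.cvtColor(c['color'],cv2.COLOR_RGB2HSV).astype(int);b=(hsv[...,0]>105)&(hsv[...,0]<125)&(hsv[...,1]>120)
b[:230]=0;b[345:]=0;b[:,:295]=0;b[:,400:]=0
ys,xs=np.nonzero(b);print('blue box',xs.min(),xs.max(),ys.min(),ys.max())
P=s['position'];R=s['tcp_rot']
q=proj(c,[P+R@[x,y,z] for x in(.0875,-.0875) for y in(.017,-.017) for z in (.039,.011)]);print(q.min(0),q.max(0))"
```

```text
(array([ 0. , -0.1, -0.2]), array([0.0004, 0.0032, 0.0256])) [0.50744555 0.23054542 0.07005319]
blob [213. 167.] 30 tray xy mm -3 -112
blob [193. 171.] 6 tray xy mm 57 -119
blob [223. 178.] 33 tray xy mm -1 -40
blob [214. 195.] 67 tray xy mm 58 28
blob [238. 189.] 43 tray xy mm -10 37
blob [249. 201.] 126 tray xy mm -12 102
blue box 327 373 247 307
[323.99933529 239.59569902] [375.00898009 308.91968417]
```

apply_moves:
  series:
    - [[0,0,0,0,0,0.01,255],[0,0,0,0,0,0.018,255],[0,0,0,0,0,0.022,255],[0,0,0,0,0,0.022,255],[0,0,0,0,0,0.022,255]]

```text
t: 20.5
position: [0.5077, 0.232, 0.0483]
tcp_rot: [[-0.946, -0.323, -0.001], [-0.323, 0.946, 0.0], [0.001, 0.001, -1.0]]
wrist_force: [0.0, -0.5, -0.6]
grip_width: 0.0139
grip_force: 30.0
```

```bash
python3 -c "
from h import *
print(rel([.506,.2335,.0443],toolR(18.9)),r.read_state()['position'],r.read_state()['wrist_force'])"
```

```text
(array([ 0. , -0.1, -0. ]), array([0.0011, 0.002 , 0.004 ])) [0.50769369 0.23201399 0.04830319] [ 0.00624453 -0.51053798 -0.64117567]
```

Lower the last 4 mm, release, then retreat straight up.

apply_moves:
  series:
    - [[0,0,0,0.001,0.002,0.002,255],[0,0,0,0.001,0.002,0.004,255],[0,0,0,0.001,0.002,0.004,255],[0,0,0,0.001,0.002,0.004,255],[0,0,0,0.001,0.002,0.004,0],[0,0,0,0.001,0.002,0.004,0],[0,0,0,0.001,0.002,0.004,0],[0,0,0,0.001,0.002,0.004,0],[0,0,0,0.001,0.002,0.004,0],[0,0,0,0.001,0.002,0.004,0],[0,0,0,0.001,0.002,0.004,0],[0,0,0,0.001,0.002,0.004,0]]

```text
t: 21.5
position: [0.5063, 0.2336, 0.0445]
tcp_rot: [[-0.946, -0.323, -0.001], [-0.323, 0.946, 0.001], [0.001, 0.001, -1.0]]
wrist_force: [0.3, 0.5, -0.4]
grip_width: 0.0638
grip_force: 0.0
```

apply_moves:
  series:
    - [[0,0,0,0,0,0,0],[0,0,0,0,0,-0.01,0],[0,0,0,0,0,-0.03,0],[0,0,0,0,0,-0.06,0],[0,0,0,0,0,-0.1,0],[0,0,0,0.04,0,-0.14,0],[0,0,0,0.08,0,-0.16,0],[0,0,0,0.12,0,-0.16,0],[0,0,0,0.12,0,-0.16,0]]

```text
t: 22.25
position: [0.3899, 0.1941, 0.207]
tcp_rot: [[-0.946, -0.323, 0.001], [-0.323, 0.946, 0.001], [-0.001, 0.001, -1.0]]
wrist_force: [0.6, -0.2, 0.4]
grip_width: 0.094
grip_force: 0.0
```

```bash
python3 -c "
from h import *
print(r.read_state()['t'],r.read_state()['position'])
c=eyes.camera('top');b=eyes.camera('scene');blobs(b,0)
hsv=cv2.cvtColor(c['color'],cv2.COLOR_RGB2HSV).astype(int);H,S,V=hsv[...,0],hsv[...,1],hsv[...,2]
w=np.zeros(H.shape,bool);w[160:275,155:245]=1
y=(H>22)&(H<35)&(S>120)&w;bl=(H>105)&(H<125)&(S>120)&w
print('pad',rect(c,(((H>6)&(H<20)&(S>130)&(V>120))|bl|y)&w,.004)[0],'rim',rect(c,bl|y,.028)[0],'yel',rect(c,y,.082)[0])
A=c['color'][140:290,150:450,::-1];B=b['color'][130:330,150:450,::-1]
cv2.imwrite('pics/end.png',np.vstack([cv2.resize(A,(540,270)),cv2.resize(B,(540,330))]))"
```

```text
22.25 [0.3899137  0.19408522 0.20697426]
blob [213. 167.] 25 tray xy mm -3 -112
blob [222. 178.] 29 tray xy mm 0 -40
blob [238. 189.] 39 tray xy mm -11 37
blob [249. 201.] 111 tray xy mm -12 102
blob [220. 202.] 9 tray xy mm 58 66
blob [226. 210.] 6 tray xy mm 59 109
pad ((0.5490610003471375, 0.2506943941116333), (0.12512660026550293, 0.10914195328950882), 18.896696090698242) rim ((0.5797629356384277, 0.2585432231426239), (0.02356984280049801, 0.03299354016780853), 15.543509483337402) yel ((0.5601159334182739, 0.1953759342432022), (0.0, 0.0), 0.0)
```

View pics/end.png

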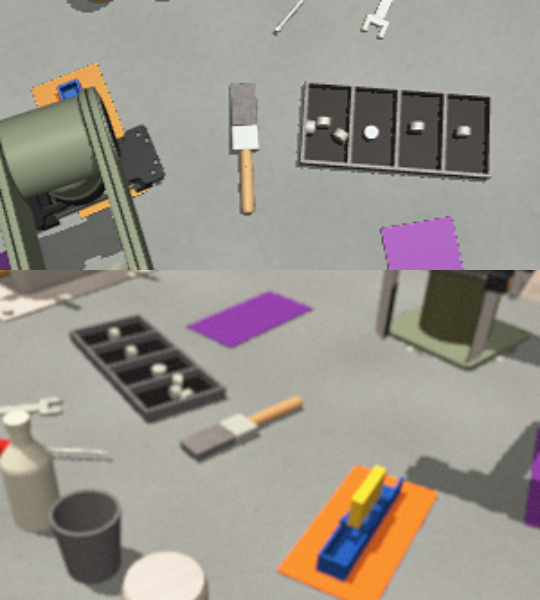

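The top half shows all six slugs inside the tray: three in bay 3 at (325,125) and one in each other bay, at (372,132), (417,128) and (463,131). The lower half shows the empty shaker standing along the middle of the orange pad at (360,525), with nothing else disturbed. Handing in.

```bash
python3 -c "
from h import *
print(r.sign_off())"
```

```text
the job is handed in; nothing more can be done
None
```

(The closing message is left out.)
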